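# Tap an impeller to the centre of the marking plate

### The arm

A 6-joint arm with a two-finger parallel gripper is mounted at the origin on a cart in front of the work surface, level with it; the furniture and walls round the work are solid. World frame = base frame: x ahead of the robot, y to its left, z up, the work surface at z = 0. Lengths are in m, angles in rad, forces in N, time in s.
With the tool pointing down it reaches from about 0.25 to 0.775 m from the base axis. Payload 4 kg.
Tool frame: the origin (TCP) lies on the centre line of the jaws, within the pads' length; the fingertips stand 14 mm ahead of it and the grasp point (between the pads) lies 5 mm behind it (robot.tcp_to_tips is the distance from the TCP to the fingertips, in m); z points along the fingers, y is the line along which they close (so a half turn about z gives the same grasp; the last joint's range is limited). The gripper opens to 94 mm and grips with 3 to 60 N. Pads are 16 mm wide; open, the fingers measure 119 mm over their backs; the gripper's body (75 mm by 177 mm) begins 78 mm behind the grasp point.
Start: joints at [-1.322, 0.087, 1.371, -0, 1.684, -0.103], TCP at [0.19, -0.516, 0.22] pointing down, gripper open.
Joint ranges: [-3.1, 3.1], [-0.76, 2.03], [0.27, 2.55], [-1.08, 4.22], [0.17, 2.65], [-2.57, 2.57]. Speed limits (rad/s): [2.79, 2.79, 3.14, 3.14, 3.14, 3.14].

### API

Orientations are given as [roll, pitch, yaw] about the fixed x, y, z axes, in that order (R = Rz(yaw) Ry(pitch) Rx(roll)).
In Python, from bench import robot gives the robot as it stands.
- The arm moves only by the tool carry_out, never from a script. Its argument "increments" is a list of rows, each a list of 3 entries, a list of its own where there are three numbers: the closure in counts, from 0 (fully open) to 255 (shut), then the shift along the tool's x, y, z in mm, then the turn about the tool's z in degrees. In form: [[fingers, [dx, dy, dz], twist], ...]. A call has 1 to 8 rows; each row shifts and turns the commanded pose from where the row before left it, along the tool's axes as they then stand; what a row does not reach is not made up. A row lasts 1/10 s, in which the tool goes at most 50 mm and 8.59 degrees, less where a joint would pass 70% of its speed; a pose out of reach is approached as far as the arm can. A call with a gripper value outside its range is refused whole. The fingers move at their own pace and stop on an object; the grip force is fixed at half the most. Time passes only in rows, so rows that do not move let the fingers close. It gives the time, the measured TCP pose, the force, the opening and the grip force at its end, in the units of the state.
- robot.get_obs(): the state, without advancing time (a new reading comes with each control period).
- robot.snapshot(name): name is "scene" or "top"; returns the picture (480x640x3 uint8, blue, green, red); there is no depth.
- robot.get_calibration(name): a dict with "vfov" (degrees; the focal length in pixels is half the picture's height over the tangent of half this angle, whatever the lens; pixels are square), "cx", "cy" (the principal point, pixels), "k1" (the pictures are not rectified: a ray, as slopes to the right and down, at radius r is drawn at 1 + k1 r^2 times it, then the intrinsics apply), "T" (4x4, takes a point from camera to world coordinates). Camera axes: x right, y down, z forward; pixel columns grow to the right and rows downward; lengths in m; the calibration is good to about 2 mm. A picture is of the moment at which its call begins. get_calibration takes no time and is no camera call.
- robot.close_job(): hands the job in; it is judged then, once.
The state is a dict: "time": time; "joint_positions": joint angles; "qvel": joint speeds; "joint_torque": joint torques, N m; "tool_pos": TCP position; "ee_rot": TCP orientation; "wrist_force": force on the tool from outside, world axes, zero at the start; "wrist_torque": the same for the moment, N m; "width": finger opening in m; "finger_force": force on a finger pad.
Only numpy, scipy, OpenCV 4.12 (cv2) and the standard library are available. Lean on these libraries where they do the work, as an engineer would, in place of code of your own. Each camera call takes 0.05 s, during which the arm holds its last target. There are 200 camera calls.

### The job

Centre the assembled impeller on the flat marking plate by tapping its outer rim only, sliding it without gripping it or lifting it. First tap it from the left, across the plate, until it has passed the centre and its rim covers the engraved circle on the right, then tap it back from the right until it rests inside the circle all round. Leave the small black seal on the plate alone.

Things in the scene. Friction and masses are not known exactly. Their poses are not given: they have to be found in the camera images.
- impeller: Assembled pump impeller, the only one on the plate: closed grey plastic disc 122 mm across, upright rim 25 mm high, on top a round neck 57 mm across and 10 mm high; 0.125 kg, loose, held by friction alone. Origin: centre of its underside, z up. Starts 45 to 70 mm left of the mark, up to 20 mm nearer or farther. Look-alikes (tall shaft, bare vanes, flat rings) lie off the plate.
- mark (a point): Crossing of two engraved lines at the centre of the plate's top face, within an engraved circle of 76 mm inner, 78 mm outer radius. Axes: x away from the robot, y to the robot's left along the plate (right is negative y), z up. The rim covers the circle on the right with the impeller 17 mm or more right of the mark, and is inside it all round within 15 mm of the mark.
- plate: The marking plate: bare aluminium slab fixed to the bench, 190 mm (x, away from the robot) by 300 mm (y, to the left), 12 mm thick, turned by up to 0.2 rad. Origin: centre of its underside.
- seal: Small black rubber shaft seal, a ring 30 mm across and 10 mm high, loose near the plate's far right corner (about 72 mm far and 125 mm right of the mark). Origin: centre of its underside. Stays where it is.
There are look-alikes about, which are no part of the job. What is shaped like the impeller but orange is not meant.

How it is judged:
On the way:
1. the impeller has been tapped from the left past the centre, so that its rim covers the circle on the right (16 mm or more right of centre) (y of impeller in the frame of mark below -0.016 m), for 0.2 s.
At the end, for the whole second after the job is handed in: The impeller lies flat and at rest on the marking plate, inside the circle: its centre less than 15 mm from the mark (horizontal distance between impeller and mark below 0.015 m and z of impeller in the frame of mark below 0.003 m and angle between impeller's own z axis and vertical below 0.08 rad and linear speed of impeller below 0.01 m/s); the robot touches nothing.
It fails at once if the impeller is lifted more than 10 mm off the plate (z of impeller in the frame of mark above 0.01 m).
It fails at once if the impeller is tipped by more than 0.25 rad (angle between impeller's own z axis and vertical above 0.25 rad).
It fails at once if the impeller is taken by its neck or pressed on from above instead of tapped at its rim (the grasp point comes within 45 mm of its axis, lower than 85 mm over the plate, while the fingers touch it) (horizontal distance between the grasp point and impeller below 0.045 m and z of the grasp point in the frame of mark below 0.085 m and contact force between the fingers and impeller above 0.3 N).
It fails at once if the seal is moved by more than 15 mm (distance of seal from where it was at the start of the episode above 0.015 m).
It also fails if it takes over 45 s, if anything falls off the work surface, if the arm or the gripper's body presses on something with over 40 N, if the wrist force passes 120 N, or if a joint passes its speed limit or range.

## Working session

There is one attempt and no reset: what is moved stays moved. The work goes in short steps, Python scripts to look and compute and a tool call to move; the robot and the scene stay as the last step left them, time stands still between calls to the robot, and variables do not carry over. Pictures are saved under pics/ and viewed, at most 10 in all, crops included, and the job is handed in when it is done.

Besides the shell and the picture viewer there is one more tool, called after "Request:" in YAML: its name, and indented under it one key for each argument. carry_out: Moves the arm, as the interface text tells. Its arguments: {"type":"object","properties":{"increments":{"type":"array","items":{"type":"array"}}},"required":["increments"]}

```bash
mkdir -p pics
python3 - <<'E'
from bench import robot
import cv2
for n in("scene","top"):
    im=robot.snapshot(n); cv2.imwrite(f"pics/{n}0.png",im)
    c=robot.get_calibration(n); print(n,c)
print(robot.get_obs())
E
```

```text
scene {'vfov': 49.36908307382514, 'cx': 321.4823492636964, 'cy': 233.59698781879277, 'k1': 0.03794316306330149, 'T': array([[-0.83792297, -0.25773314,  0.48110158, -0.04731814],
       [-0.54571734,  0.3813987 , -0.74614182,  0.79315083],
       [ 0.00881396, -0.88775484, -0.46023217,  0.57263605],
       [ 0.        ,  0.        ,  0.        ,  1.        ]])}
top {'vfov': 45.554178765507395, 'cx': 323.5777362803079, 'cy': 234.81510764365254, 'k1': -0.09873867462552022, 'T': array([[ 0.02415582, -0.98475504,  0.17226146,  0.31388157],
       [-0.9994814 , -0.02011886,  0.02514285, -0.0798921 ],
       [-0.02129384, -0.17277947, -0.98473033,  1.12229882],
       [ 0.        ,  0.        ,  0.        ,  1.        ]])}
{'time': 0.1, 'joint_positions': array([-1.32208492e+00,  8.78944818e-02,  1.37206447e+00,  6.69277672e-06,
        1.68360062e+00, -1.03103360e-01]), 'qvel': array([-0.00021856, -0.00021271, -0.00306393,  0.0007597 , -0.00128155,
        0.00210459]), 'joint_torque': array([ 1.90404600e-03, -3.41251051e+01, -3.03301406e+01,  7.20663043e-02,
        3.04384518e-02, -1.02060906e-04]), 'tool_pos': array([ 0.18941479, -0.51587101,  0.21843349]), 'ee_rot': array([-3.13963686e+00, -2.09053163e-04,  3.51815308e-01]), 'wrist_force': array([0.03427564, 0.23498662, 0.60446065]), 'wrist_torque': array([0.04869019, 0.03690149, 0.04168033]), 'finger_force': 0.0, 'width': 0.09421043014449434}
```

View pics/scene0.png

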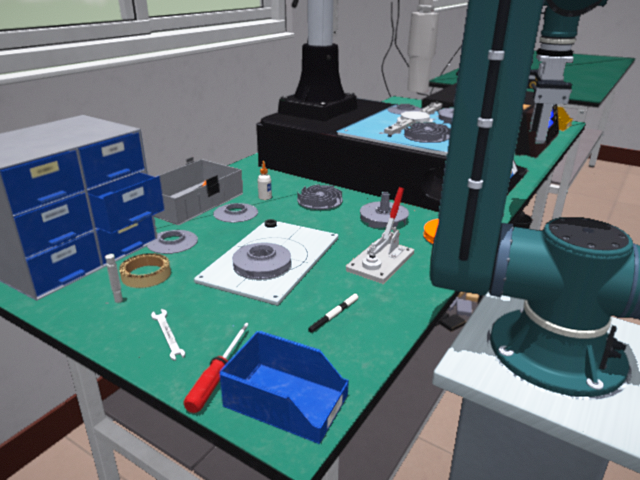

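View pics/top0.png

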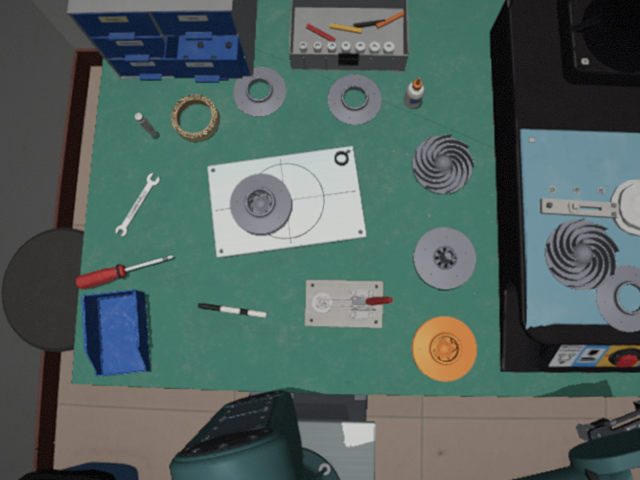

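```bash
cat > h.py <<'E'
from bench import robot
import cv2, numpy as np
def cam(n):
    c=robot.get_calibration(n); f=240/np.tan(np.radians(c["vfov"]/2))
    return np.array([[f,0,c["cx"]],[0,f,c["cy"]],[0,0,1]]),np.array([c["k1"],0,0,0,0.]),c["T"]
def proj(n,P):
    K,d,T=cam(n); Ti=np.linalg.inv(T)
    return cv2.projectPoints(np.asarray(P,float).reshape(-1,3),cv2.Rodrigues(Ti[:3,:3])[0],Ti[:3,3],K,d)[0].reshape(-1,2)
X1,Y1,S=0.58,0.20,2000  # rectified: row=(X1-x)*S, col=(Y1-y)*S
def rect(n,im,z,h=0.36,w=0.46):
    r,c=np.mgrid[0:int(h*S),0:int(w*S)]
    P=np.stack([X1-r/S,Y1-c/S,np.full(r.shape,z)],-1)
    m=proj(n,P).reshape(*r.shape,2).astype(np.float32)
    return cv2.remap(im,m[...,0],m[...,1],cv2.INTER_LINEAR)
def tri(a,b):  # scene pixel, top pixel -> point and gap
    o,v=[],[]
    for n,p in(("scene",a),("top",b)):
        K,d,T=cam(n); q=cv2.undistortPoints(np.array([[p]],float),K,d)[0,0]
        u=T[:3,:3]@[q[0],q[1],1]; o.append(T[:3,3]); v.append(u/np.linalg.norm(u))
    t=np.linalg.lstsq(np.array([v[0],-v[1]]).T,o[1]-o[0],rcond=None)[0]
    A,B=o[0]+t[0]*v[0],o[1]+t[1]*v[1]
    return (A+B)/2,np.linalg.norm(A-B)
def plate(im):  # rectangle of the white slab on z=12 mm
    g=rect("top",im,0.012); m=(g.min(2)>185).astype(np.uint8)
    m=cv2.morphologyEx(m,cv2.MORPH_OPEN,np.ones((9,9)))
    k=max(cv2.findContours(m,cv2.RETR_EXTERNAL,cv2.CHAIN_APPROX_NONE)[0],key=cv2.contourArea)
    return g,cv2.minAreaRect(cv2.convexHull(k))
E
python3 - <<'E'
from h import *
im=cv2.imread("pics/top0.png")
cor=[((199,283),(219,253)),((279,298),(365,234))]
for s,t in [((283,222),(351,147)),((337,237),(368,235)),((196,276),(218,257)),((276,300),(211,165)),((270,223),(343,157)),((262,250),(262,199))]: print(s,t,tri(s,t))
g,r=plate(im); print(r, "centre",X1-r[0][1]/S,Y1-r[0][0]/S)
cv2.imwrite("pics/rect0.png",g)
E
python3 -c "
import cv2;a=cv2.imread('pics/rect0.png');print(a.shape)
b=cv2.imread('pics/scene0.png')[200:320,180:350]
cv2.imwrite('pics/v1.png',cv2.vconcat([cv2.resize(a,(690,540))]))
cv2.imwrite('pics/v2.png',cv2.resize(b,(680,480),interpolation=cv2.INTER_CUBIC))"
```

```text
(283, 222) (351, 147) (array([ 0.67144748, -0.11205681,  0.01327127]), np.float64(0.03945927124769601))
(337, 237) (368, 235) (array([ 0.51118281, -0.13984747,  0.00071291]), np.float64(0.0007353872903471017))
(196, 276) (218, 257) (array([0.51316517, 0.19871802, 0.05571593]), np.float64(0.15398891569361994))
(276, 300) (211, 165) (array([0.57011568, 0.14479478, 0.00140517]), np.float64(0.16799948202043857))
(270, 223) (343, 157) (array([ 0.66766881, -0.08689449,  0.01566163]), np.float64(0.00025276628752887454))
(262, 250) (262, 199) (array([0.56875053, 0.06788319, 0.04457327]), np.float64(0.004221628517471025))
((356.5635986328125, 72.56891632080078), (239.9224395751953, 591.4100952148438), 81.02737426757812) centre 0.5437155418395996 0.021718200683593758
(720, 920, 3)
```

View pics/v1.png

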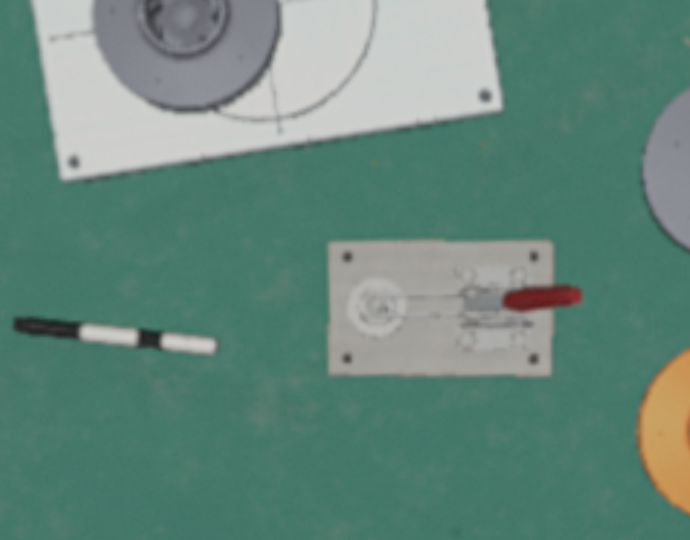

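View pics/v2.png

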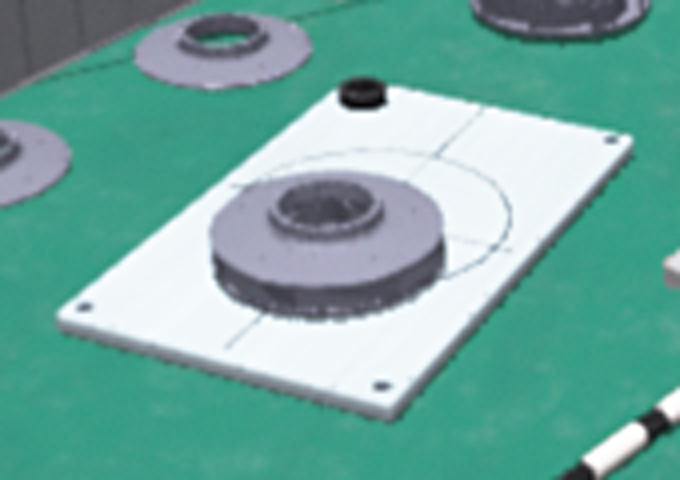

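The pictures show the impeller at top (261,204) / scene (262,258). It is the closed grey disc with an upright rim and short neck, and the only disc on the plate. The look-alikes are the tall-shaft disc at top (445,258), bare vanes (443,163), flat rings (260,90) and (355,98), and the orange disc (445,348), all off the plate. The seal is at top (343,157). Next I shift the rectified window and measure.

```bash
sed -i 's/X1,Y1,S=0.58,0.20/X1,Y1,S=0.74,0.24/' h.py
cat >> h.py <<'E'
MASK=None
def disc(n,im,r0=0.061,z=0.037):  # centre of the grey top face on z=37 mm, by correlation with a disc
    g=rect(n,im,z).astype(int); d=(g.max(2)<185)&(g.max(2)-g.min(2)<45)&(g.max(2)>60)
    R=int(r0*S); k=np.zeros((2*R+41,)*2,np.float32); c=(R+20,R+20)
    cv2.circle(k,c,R+16,-1.,-1); cv2.circle(k,c,R,1.,-1); cv2.circle(k,c,int(0.030*S),0.,-1)
    s=cv2.filter2D(d.astype(np.float32),-1,k,borderType=cv2.BORDER_CONSTANT)
    s[:int(.03*S)]=-1e9
    if PL is not None:
        yy,xx=np.mgrid[0:s.shape[0],0:s.shape[1]]
        dx=X1-yy/S-PL[0]; dy=Y1-xx/S-PL[1]; s[(abs(dx)>.06)|(abs(dy)>.13)]=-1e9
    m=np.argwhere(s>=s.max()-20).mean(0)
    return X1-m[0]/S,Y1-m[1]/S,s.max()/k[k>0].sum()
PL=None
E
python3 - <<'E'
import h; from h import *
im=cv2.imread("pics/top0.png"); sc=cv2.imread("pics/scene0.png")
g,r=plate(im); c=(X1-r[0][1]/S,Y1-r[0][0]/S)
print("plate",c,np.array(r[1])/S,r[2])
b=cv2.boxPoints(r); W=[(X1-q[1]/S,Y1-q[0]/S,.012) for q in b]; print(np.round(W,4)); print(proj("scene",W))
h.PL=c
for z in(.033,.037,.041): print(z,disc("top",im,z=z),disc("scene",sc,z=z))
t=disc("top",im)
o=rect("top",im,.012)
cv2.polylines(o,[b.astype(int)],True,(0,0,255),1); q=lambda p:(int((Y1-p[1])*S),int((X1-p[0])*S))
cv2.circle(o,q(c),3,(0,0,255),-1);cv2.circle(o,q(c),154,(0,255,0),1)
o2=rect("top",im,.037);cv2.circle(o2,q(t),122,(0,0,255),1)
cv2.imwrite("pics/v3.png",cv2.hconcat([o[100:700:1,50:800],o2[100:700,50:800]])[:, :, :]) 
a=cv2.imread("pics/v3.png");cv2.imwrite("pics/v3.png",cv2.resize(a,(800,320),interpolation=cv2.INTER_AREA))
E
```

```text
plate (0.5762471008300781, 0.02690637207031249) [0.18546428 0.29567908] 80.88410949707031
[[ 0.6444  0.1876  0.012 ]
 [ 0.6912 -0.1044  0.012 ]
 [ 0.5081 -0.1338  0.012 ]
 [ 0.4613  0.1582  0.012 ]]
[[193.92556177 278.01282096]
 [266.92513604 219.36418868]
 [336.70950705 234.04061358]
 [276.21098998 300.20881094]]
0.033 (np.float64(0.5641818181818181), np.float64(0.07327272727272727), np.float32(0.89755535)) (np.float64(0.5445), np.float64(0.09475), np.float32(0.6303636))
0.037 (np.float64(0.56375), np.float64(0.07299999999999998), np.float32(0.90737915)) (np.float64(0.540125), np.float64(0.09962499999999999), np.float32(0.6248306))
0.041 (np.float64(0.5627), np.float64(0.07239999999999999), np.float32(0.9157916)) (np.float64(0.536), np.float64(0.10424999999999998), np.float32(0.61952347))
```

View pics/v3.png

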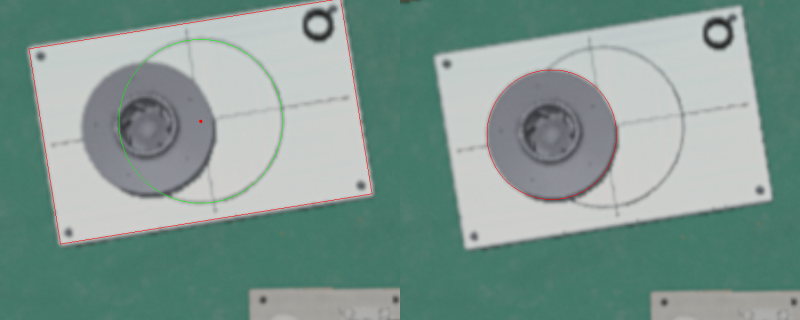

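Request:
carry_out:
  increments:
    - [80, [25, -31, 0], 0]
    - [80, [25, -31, 0], 0]
    - [80, [25, -31, 0], 0]
    - [80, [25, -31, 0], 0]
    - [80, [25, -31, 0], 0]
    - [80, [25, -31, 0], 0]
    - [80, [25, -31, 0], 0]
    - [80, [25, -31, 0], 0]

```text
time: 0.9
tool_pos: [0.2918, -0.2129, 0.2191]
ee_rot: [-3.141, -0.0, 0.351]
wrist_force: [1.5, -0.1, 0.7]
width: 0.0643
finger_force: 0.0
```

Request:
carry_out:
  increments:
    - [80, [0, 0, 0], -8.5]
    - [80, [0, 0, 0], -8.5]
    - [80, [0, 0, 0], -8.5]
    - [80, [0, 0, 0], -8.5]
    - [80, [0, 0, 0], -8.5]
    - [80, [0, 0, 0], -8.5]
    - [80, [0, 0, 0], -8.5]
    - [80, [0, 0, 0], -8.5]

```text
time: 1.7
tool_pos: [0.2916, -0.2144, 0.219]
ee_rot: [-3.141, -0.001, 1.545]
wrist_force: [-0.0, 0.1, 0.5]
width: 0.0644
finger_force: 0.0
```

Request:
carry_out:
  increments:
    - [80, [0, 0, 0], -8]
    - [80, [0, 0, 0], -3]
    - [80, [0, 0, 0], 0]

```text
time: 2.0
tool_pos: [0.2916, -0.2144, 0.219]
ee_rot: [-3.141, -0.001, 1.73]
wrist_force: [0.4, 0.8, -0.9]
width: 0.0646
finger_force: 0.0
```

Request:
carry_out:
  increments:
    - [80, [36, 35, 0], 0]
    - [80, [36, 35, 0], 0]
    - [80, [36, 35, 0], 0]
    - [80, [36, 35, 0], 0]
    - [80, [36, 35, 0], 0]
    - [80, [36, 35, 0], 0]
    - [80, [36, 35, 0], 0]
    - [80, [36, 35, 0], 0]

```text
time: 2.8
tool_pos: [0.5222, 0.115, 0.2191]
ee_rot: [-3.141, 0.0, 1.73]
wrist_force: [1.1, -0.4, 0.6]
width: 0.0647
finger_force: 0.0
```

Request:
carry_out:
  increments:
    - [80, [37, 34, 0], 0]
    - [80, [0, 0, 0], 0]
    - [80, [0, 0, 30], 0]
    - [80, [0, 0, 30], 0]
    - [80, [0, 0, 30], 0]
    - [80, [0, 0, 0], 0]

```text
time: 3.4
tool_pos: [0.5452, 0.1532, 0.124]
ee_rot: [-3.13, 0.001, 1.729]
wrist_force: [-0.3, -0.9, -0.2]
width: 0.0646
finger_force: 0.0
```

```bash
cat > look.py <<'E'
import sys, h; from h import *
C,u,v=np.array([.5762,.0269]),np.array([.987,.158]),np.array([-.158,.987]); h.PL=tuple(C)
im=robot.snapshot("top"); cv2.imwrite(f"pics/{sys.argv[1]}.png",im)
f=lambda p:np.round(1e3*np.array([(p-C)@u,(p-C)@v]),1)
d=disc("top",im); o=robot.get_obs()
print("disc xm,ym",f(np.array(d[:2])),d[2],"tcp",f(o["tool_pos"][:2]),o["tool_pos"][2],o["wrist_force"],o["time"])
g=rect("top",im,.037); cv2.circle(g,(int((Y1-d[1])*S),int((X1-d[0])*S)),122,(0,0,255),1)
cv2.imwrite(f"pics/{sys.argv[1]}r.png",g[60:660,0:800])
E
python3 look.py a
```

```text
disc xm,ym [-6.8 45.5] 0.80708 tcp [ -8.9 129.6] 0.1271012262795097 [-0.42231409  1.50351684  0.0133485 ] 3.45
```

View pics/ar.png

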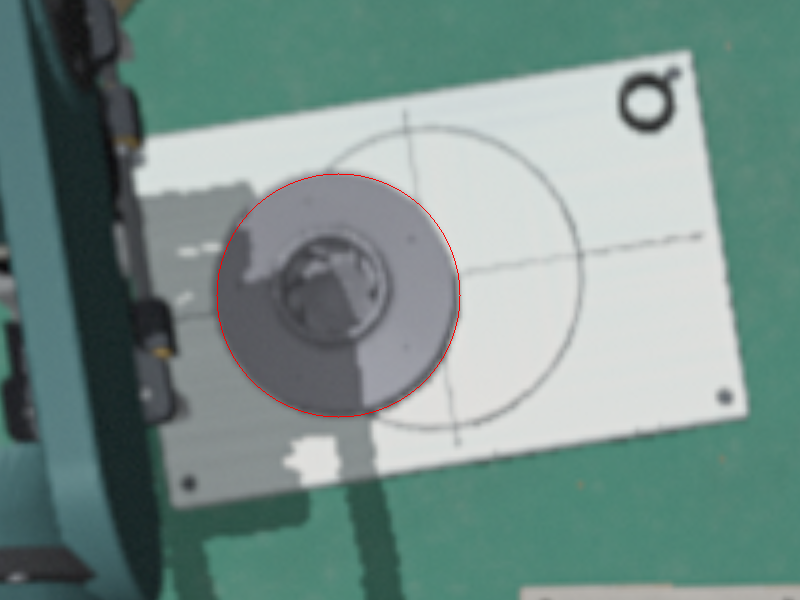

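The look shows the impeller outlined at (338,295) in the crop. The arm stands clear of it to the left, with both fingers beyond the rim. Descending now.

Request:
carry_out:
  increments:
    - [80, [2, 6, 30], 0]
    - [80, [0, 0, 30], 0]
    - [80, [0, 0, 20], 0]
    - [80, [0, 0, 10], 0]
    - [80, [0, 0, 3], 0]
    - [80, [0, 0, 0], 0]

```text
time: 4.05
tool_pos: [0.5556, 0.1575, 0.038]
ee_rot: [3.139, 0.0, 1.73]
wrist_force: [0.9, 0.4, -0.2]
width: 0.0645
finger_force: 0.0
```

Request:
carry_out:
  increments:
    - [80, [-10, 0, 4], 0]
    - [80, [-10, 0, 0], 0]
    - [80, [-8, 0, 0], 0]
    - [80, [-8, 0, 0], 0]
    - [80, [-8, 0, 0], 0]
    - [80, [-8, 0, 0], 0]
    - [80, [-8, 0, 0], 0]
    - [80, [0, 0, 0], 0]

```text
time: 4.85
tool_pos: [0.5644, 0.0969, 0.0324]
ee_rot: [3.142, 0.001, 1.729]
wrist_force: [-0.1, 0.6, 0.7]
width: 0.0646
finger_force: 0.0
```

```bash
python3 look.py b
```

```text
disc xm,ym [-4.5  8.5] 0.7645664 tcp [-0.7 71.5] 0.0323124931036616 [ 0.41773772  0.04711544 -0.31915185] 4.9
```

View pics/br.png

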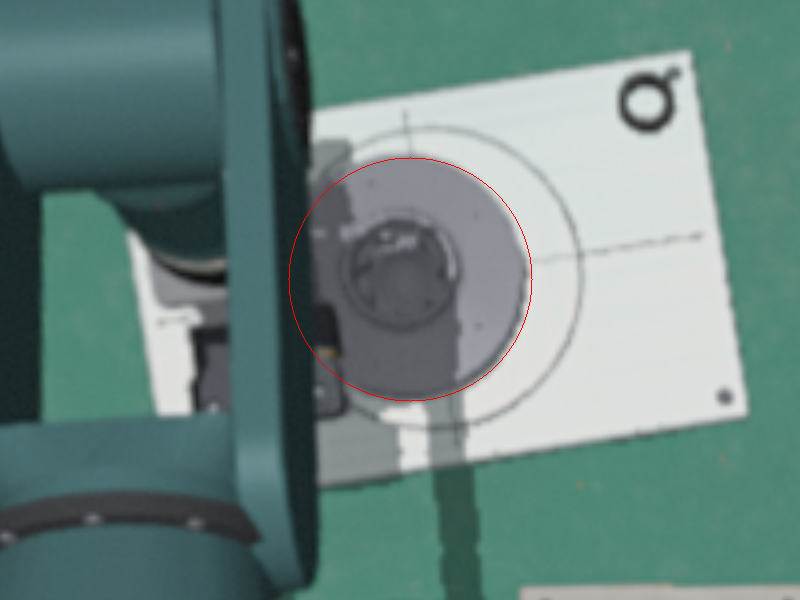

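The impeller slid with the fingers to (408,278) and is still flat. Continuing past the centre.

Request:
carry_out:
  increments:
    - [80, [-7, 0, 0], 0]
    - [80, [-7, 0, 0], 0]
    - [80, [-7, 0, 0], 0]
    - [80, [-7, 0, 0], 0]
    - [80, [-6, 0, 0], 0]
    - [80, [0, 0, 0], 0]
    - [80, [0, 0, 0], 0]
    - [80, [0, 0, 0], 0]

```text
time: 5.7
tool_pos: [0.5696, 0.0648, 0.0325]
ee_rot: [3.141, 0.0, 1.731]
wrist_force: [0.4, 0.2, -0.9]
width: 0.0648
finger_force: 0.0
```

Request:
carry_out:
  increments:
    - [80, [20, 0, 0], 0]
    - [80, [30, 0, 0], 0]
    - [80, [10, 0, -30], 0]
    - [80, [0, 0, -40], 0]
    - [80, [0, 0, -30], 0]
    - [80, [0, 0, 0], 0]

```text
time: 6.3
tool_pos: [0.5632, 0.1249, 0.1386]
ee_rot: [3.13, 0.001, 1.732]
wrist_force: [-0.1, -0.4, 0.8]
width: 0.0648
finger_force: 0.0
```

```bash
python3 look.py c
```

```text
disc xm,ym [ -2.8 -21.2] 0.87627035 tcp [ 1.1 98.7] 0.13551211970506738 [-0.56203546 -1.05536469 -0.29789731] 6.35
```

View pics/cr.png

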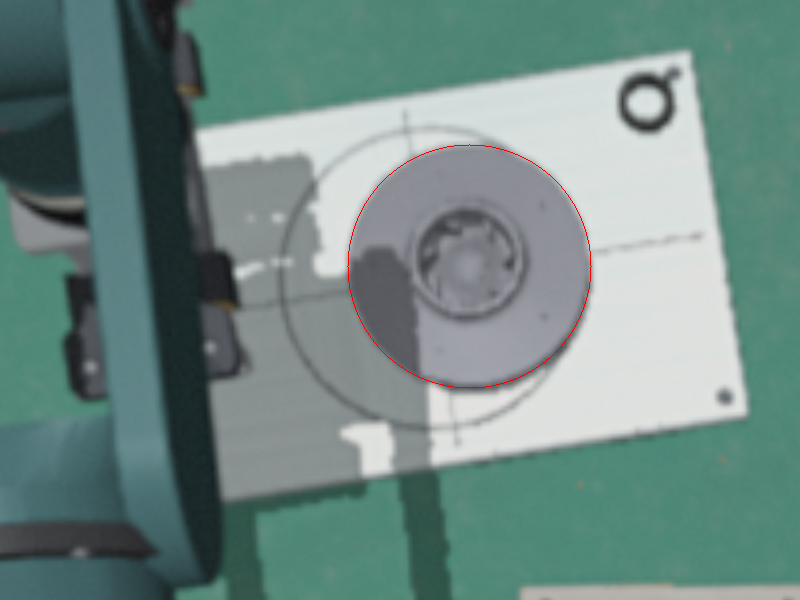

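The impeller now sits right of the mark at (470,266), about 21 mm past centre, with its rim over the circle. The seal is unmoved at (648,100). Next I cross over high and narrow the fingers to clear the seal.

Request:
carry_out:
  increments:
    - [130, [-40, 0, 0], 0]
    - [130, [-40, 0, 0], 0]
    - [130, [-40, 0, 0], 0]
    - [130, [-40, 0, 0], 0]
    - [130, [-42, -1, 0], 0]
    - [130, [0, 0, 0], 0]
    - [130, [0, 0, 0], 0]

```text
time: 7.05
tool_pos: [0.5901, -0.076, 0.1302]
ee_rot: [-3.138, -0.002, 1.729]
wrist_force: [0.2, -0.0, 0.1]
width: 0.0466
finger_force: 0.0
```

```bash
python3 look.py d
```

```text
disc xm,ym [ -52.8 -123. ] 0.70463526 tcp [  -2.3 -102.8] 0.1306426144102992 [-0.22347059  0.41959852 -0.09994917] 7.1
```

Request:
carry_out:
  increments:
    - [130, [0, 2, 30], 0]
    - [130, [0, 0, 30], 0]
    - [130, [0, 0, 20], 0]
    - [130, [0, 0, 10], 0]
    - [130, [0, 0, 4], 0]
    - [130, [0, 0, 0], 0]

```text
time: 7.7
tool_pos: [0.5932, -0.0745, 0.0385]
ee_rot: [-3.142, -0.0, 1.732]
wrist_force: [-0.4, 0.6, 0.3]
width: 0.046
finger_force: 0.0
```

```bash
python3 look.py e
```

```text
disc xm,ym [ -48.1 -118. ] 0.7005985 tcp [   1.3 -103.1] 0.039415036416371764 [-0.80819737  0.01778342  1.18206871] 7.75
```

View pics/er.png

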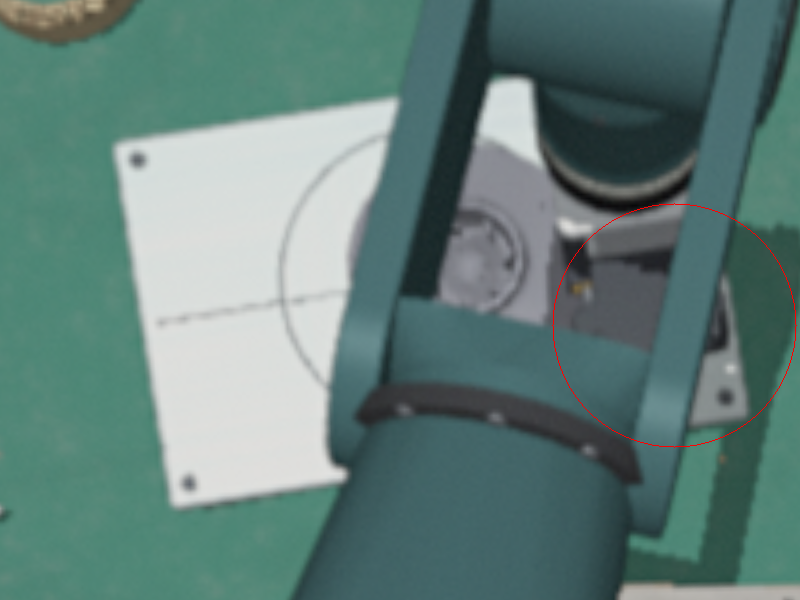

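The impeller is unmoved: its neck is at (480,258), partly hidden by the arm, and the tool stands right of its rim. The red circle is a false fit on the arm. Tapping back 37 mm, slowly.

Request:
carry_out:
  increments:
    - [130, [7, 0, 5], 0]
    - [130, [6, 0, 0], 0]
    - [130, [6, 0, 0], 0]
    - [130, [6, 0, 0], 0]
    - [130, [5, 0, 0], 0]
    - [130, [4, 0, 0], 0]
    - [130, [3, 0, 0], 0]
    - [130, [0, 0, 0], 0]

```text
time: 8.55
tool_pos: [0.5873, -0.0383, 0.0336]
ee_rot: [3.141, -0.0, 1.731]
wrist_force: [0.3, 0.2, -0.1]
width: 0.0461
finger_force: 0.0
```

Request:
carry_out:
  increments:
    - [130, [0, 0, 0], 0]
    - [130, [-10, 0, 0], 0]
    - [130, [-14, 0, 0], 0]
    - [130, [-6, 0, -30], 0]
    - [130, [0, 0, -50], 0]
    - [130, [0, 0, -40], 0]
    - [130, [-50, -20, 0], 0]
    - [130, [-50, -20, 0], 0]

```text
time: 9.35
tool_pos: [0.5713, -0.1677, 0.1563]
ee_rot: [3.137, 0.003, 1.733]
wrist_force: [-0.1, -0.8, 0.3]
width: 0.0461
finger_force: 0.0
```

Request:
carry_out:
  increments:
    - [130, [-45, -40, 0], 0]
    - [130, [-45, -40, 0], 0]
    - [130, [0, 0, 0], 0]
    - [130, [0, 0, 0], 0]

```text
time: 9.75
tool_pos: [0.5156, -0.2523, 0.1535]
ee_rot: [3.141, -0.0, 1.727]
wrist_force: [0.7, 0.6, -0.0]
width: 0.0464
finger_force: 0.0
```

```bash
python3 look.py f
```

```text
disc xm,ym [-2.1 -0.8] 0.93871385 tcp [-103.  -264.9] 0.15346245442267184 [ 0.33210925  0.49483661 -0.01889494] 9.8
```

View pics/fr.png

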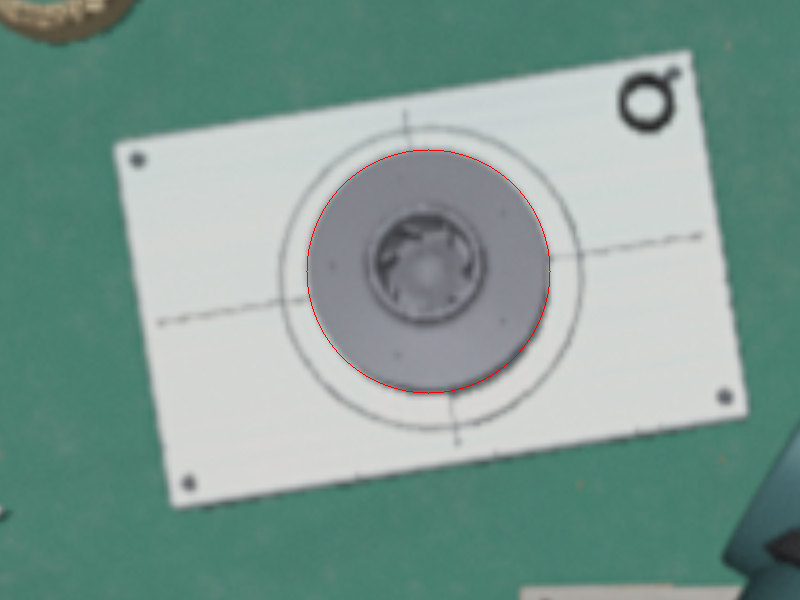

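The impeller at (428,271) lies inside the circle all round, about 2 mm from the mark. The seal is unmoved and the arm is clear.

```bash
python3 -c "
from bench import robot
print(robot.close_job())"
```

```text
the job is handed in; nothing more can be done
None
```

I tapped the impeller from the left to about 21 mm right of the mark, then back to within about 2 mm of it by the last camera look; the seal did not move, the arm is clear, and the job is handed in, though no verdict was returned.

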